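# Stand the toppled sleeve up in the feed lane

## Task

One of the three turned sleeves in the feed lane has toppled and is leaning out over the lane's far rail. Stand it upright again on its foot, on the floor of the lane where it fell in the row, and let go of it. Leave the two sleeves that still stand where they are.

Things in the scene. Friction and masses are not known exactly. Their poses are not given: they have to be found in the camera images.
- sleeve: toppled sleeve: bright aluminium cylinder 36 mm across, 110 mm long, about 0.2 kg, a dark groove line 25 mm from its foot, a dark bore in its top. Origin on its axis at the groove, 25 mm above the foot face, 85 mm below the top; z runs along it from foot to top. It starts foot down in the lane, leaning about 55 degrees from vertical, square across the lane, over the rail away from the robot
- lane: fixed feed lane: dark steel plate 108 x 360 mm, 6 mm thick, two aluminium rails along it, 64 mm apart, 10 mm thick, 30 mm high above the plate; end stops 20 mm high. Origin: centre of the plate's underside, on the bench; its floor is 6 mm above. y runs along the lane, x across it away from the robot, z up. The sleeves are about 105 mm apart along it, near its middle line
- neighbour_1: a sleeve of the same shape and size, standing upright in the lane, its origin on its axis 25 mm above its foot (31 mm above the bench), z up; to be left alone
- neighbour_2: the other standing sleeve, same shape, size and origin; to be left alone
Not all that is in view belongs to the job. Leave any blue or green look-alike of the sleeve alone.

How it is judged:
By the outcome, as a careful person would: the job done as asked, in the order asked, and still so for the second after the job is handed in, with the robot touching nothing.
It also fails if it takes over 45 s, if anything falls off the work surface, if the arm or the gripper's body presses on something with over 40 N, if the wrist force passes 120 N, or if a joint passes its speed limit or range.

## Robot

A 7-joint arm with a two-finger parallel gripper is mounted at the origin on the work surface. World frame = base frame: x ahead of the robot, y to its left, z up, the work surface at z = 0. Lengths are in mm, angles in rad, forces in N, time in s.
With the tool pointing down it reaches from about 400 to 925 mm from the base axis. Payload 5.6 kg.
Tool frame: the origin (TCP) lies at the very end of the fingers, on their centre line; the grasp point (between the pads) lies 19 mm behind it; y points along the fingers, x is the direction in which the jaws open and shut, and the axes are right-handed (so a half turn about y gives the same grasp; the last joint's range is limited). The gripper opens to 85 mm and grips with 20 to 120 N. Pads are 22 mm wide; open, the fingers measure 114 mm over their backs; the gripper's body (76 mm by 85 mm) begins 54 mm behind the grasp point. The pads swing forward as they close: fully open they stand 13 mm farther back than shut.
Start: joints at [-1.303, 0.468, -0.012, 1.603, 0.006, 1.071, -0.056], TCP at [198.824, 618.852, 231.29] pointing down, gripper open.
Joint ranges: [-2.53, 2.53], [-0.31, 2.02], [-1.57, 1.55], [0.28, 2.44], [-1.29, 4.43], [0.15, 1.84], [-2.92, 2.92]. Speed limits (rad/s): [2.57, 2.57, 3.14, 3.14, 3.14, 3.14, 3.14].

## Interface

Orientations are given as a 3x3 rotation matrix whose columns are the frame's x, y, z axes.
In Python, from bench import bot gives the robot as it stands. The module is installed in compiled form; this text tells all that it offers.
- The arm moves only by the tool step_arm, never from a script. Its argument "targets" is text: rows parted by semicolons, each of 5 numbers parted by spaces: the shift along the tool's x, y, z in mm, then the turn about the tool's y in rad, then the gripper's target within -1 to 1 (fully open at 1, half-way at 0, shut at -1). In form: dx dy dz spin claw; .... A call has 1 to 5 rows; each row shifts and turns the pose as measured when the row begins, along the tool's axes as they then stand; what a row does not reach is not made up. A row lasts 1/12 s, in which the tool goes at most 41.7 mm and 7.16 degrees, less where a joint would pass 70% of its speed; a pose out of reach is approached as far as the arm can. A call is refused whole if a number of a shift passes 41.7 or a number of a turn 0.125, either way. A call with a gripper value outside its range is refused whole. The fingers move at their own pace and stop on an object; "force" is the grip in N (left out, the last holds). Time passes only in rows, so rows that do not move let the fingers close. It gives the time, the measured TCP pose, the force and the opening at its end, in the units of the state.
- bot.read_state(): the state, without advancing time (a new reading comes with each control period).
- bot.get_image(name): name is "side" or "top"; returns a dict with "img" (420x560x3 uint8, red, green, blue), "vfov" (degrees; the focal length in pixels is half the picture's height over the tangent of half this angle, whatever the lens; pixels are square), "cx", "cy" (the principal point, pixels), "cam_to_world" (4x4, takes a point from camera to world coordinates). Camera axes: x right, y down, z forward; pixel columns grow to the right and rows downward; lengths in mm; the calibration is good to about 2 mm. A picture is of the moment at which its call begins. There is no depth.
- bot.finish_job(): hands the job in, once; it reports no verdict.
The state is a dict: "time_s": time; "joints": joint angles; "qvel": joint speeds; "joint_torque": joint torques, N m; "tcp_pos": TCP position; "tool_rot": TCP orientation; "wrist_force": force on the tool from outside, world axes, zero at the start; "torque": the same for the moment, N m; "opening": finger opening in mm.
Only numpy, scipy, OpenCV 4.12 (cv2) and the standard library are available. Lean on these libraries where they do the work, as an engineer would, in place of code of your own. Each camera call takes 0.05 s, during which the arm holds its last target.

## Working session

There is one attempt and no reset: what is moved stays moved. The work goes in short steps, Python scripts to look and compute and a tool call to move; the robot and the scene stay as the last step left them, time stands still between calls to the robot, and variables do not carry over. Pictures are saved under pics/ and viewed, and the job is handed in when it is done.

Besides the shell and the picture viewer there is one more tool, called after ">>>" by a JSON object that holds its "fn" and its "kwargs", one argument or row to a line. step_arm: Moves the arm, as the interface text tells. Its arguments: {"type":"object","properties":{"targets":{"type":"string"},"force":{"type":"number"}},"required":["targets"]}

```bash
mkdir -p pics; python3 - <<'E'
from bench import bot
import cv2, numpy as np
s=bot.read_state()
print({k:np.round(v,3).tolist() for k,v in s.items()})
for n in ("side","top"):
    d=bot.get_image(n)
    cv2.imwrite(f"pics/{n}0.png",d["img"][:,:,::-1])
    print(n,d["vfov"],d["cx"],d["cy"],np.round(d["cam_to_world"],3).tolist(), [k for k in d])
E
```

```text
{'time_s': 0.0, 'joints': [-1.303, 0.468, -0.012, 1.604, 0.006, 1.071, -0.056], 'qvel': [-0.001, -0.001, 0.001, 0.001, 0.0, -0.001, 0.0], 'joint_torque': [0.0, -53.239, 0.022, -25.13, 0.011, 0.008, 0.0], 'tcp_pos': [198.655, 618.294, 230.301], 'tool_rot': [[0.306, -0.0, -0.952], [0.952, -0.002, 0.306], [-0.002, -1.0, -0.0]], 'wrist_force': [0.361, 0.526, -0.778], 'torque': [0.003, -0.04, -0.044], 'opening': 85.484}
side 55.4284885276905 288.50496238282847 204.26625013356394 [[-0.95, -0.245, 0.194, 456.898], [-0.312, 0.712, -0.629, 396.836], [0.016, -0.658, -0.753, 648.847], [0.0, 0.0, 0.0, 1.0]] ['img', 'vfov', 'cx', 'cy', 'cam_to_world']
top 42.69003020837184 286.890535297313 206.11714944570755 [[-0.012, -0.991, 0.134, 454.267], [-1.0, 0.012, -0.004, -88.445], [0.002, -0.134, -0.991, 1317.218], [0.0, 0.0, 0.0, 1.0]] ['img', 'vfov', 'cx', 'cy', 'cam_to_world']
```

View pics/side0.png

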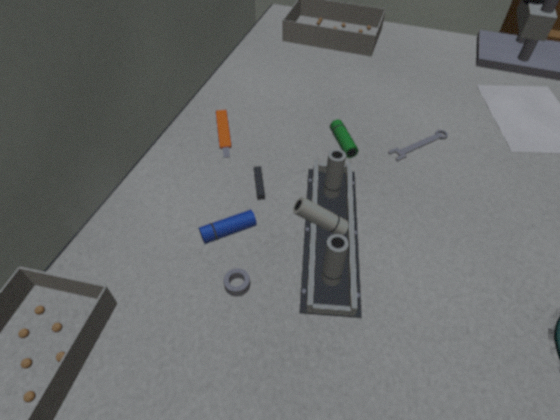

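View pics/top0.png

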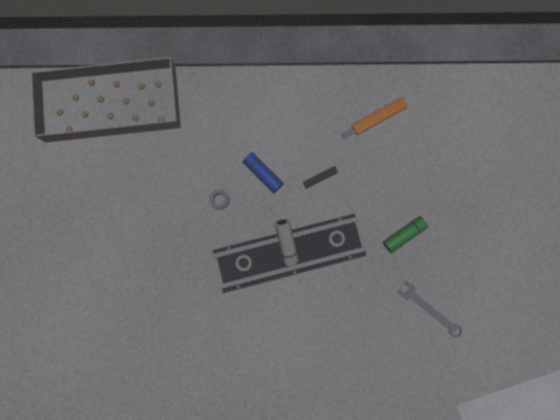

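The top view shows the lane centred near (290,253), with neighbours at (243,263) and (337,239). The leaning sleeve runs from its foot at about (290,262) to its bore at (282,222). In the side view its bore is at (299,208) and its foot at about (345,230). I'll zoom in next and measure the lane.

```bash
cat > h.py <<'E'
import numpy as np, cv2
def K(d):
    h=d["img"].shape[0]; f=h/2/np.tan(np.radians(d["vfov"])/2)
    return f
def ray(d,u,v):
    f=K(d); T=np.array(d["cam_to_world"]); r=T[:3,:3]@np.array([(u-d["cx"])/f,(v-d["cy"])/f,1.]); return T[:3,3],r/np.linalg.norm(r)
def onz(d,u,v,z):
    o,r=ray(d,u,v); return o+r*(z-o[2])/r[2]
def tri(d1,p1,d2,p2):
    o1,r1=ray(d1,*p1);o2,r2=ray(d2,*p2)
    A=np.stack([r1,-r2],1); t=np.linalg.lstsq(A,o2-o1,rcond=None)[0]
    a=o1+r1*t[0];b=o2+r2*t[1]; return (a+b)/2,np.linalg.norm(a-b)
def proj(d,P):
    f=K(d);T=np.array(d["cam_to_world"]);c=T[:3,:3].T@(np.array(P,float)-T[:3,3]);return np.array([f*c[0]/c[2]+d["cx"],f*c[1]/c[2]+d["cy"]])
E
python3 - <<'E'
from bench import bot
from h import *
import pickle
D={}
for n,(x,y,w,h,s) in {"top":(205,205,170,95,4.6),"side":(275,140,110,180,3.3)}.items():
    d=bot.get_image(n);D[n]=d
    c=d["img"][y:y+h,x:x+w,::-1]
    c=cv2.resize(c,None,fx=s,fy=s,interpolation=cv2.INTER_CUBIC); c=cv2.convertScaleAbs(c,alpha=1.6)
    cv2.imwrite(f"pics/{n}_z.png",c)
pickle.dump(D,open("D0.pkl","wb"))
E
```

```text
(no output)
```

View pics/top_z.png

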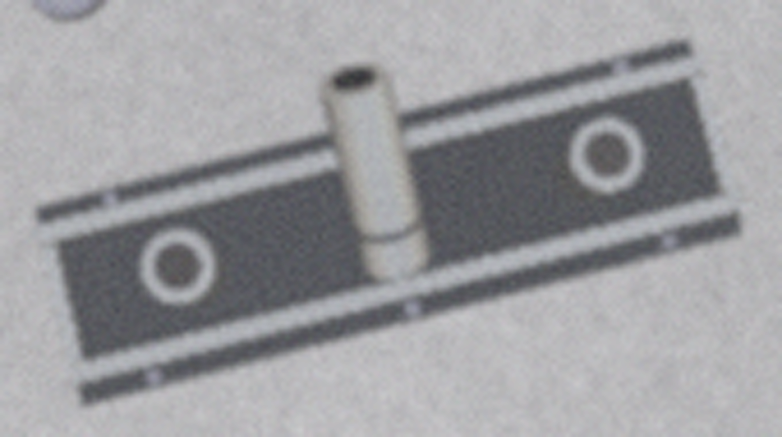

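View pics/side_z.png

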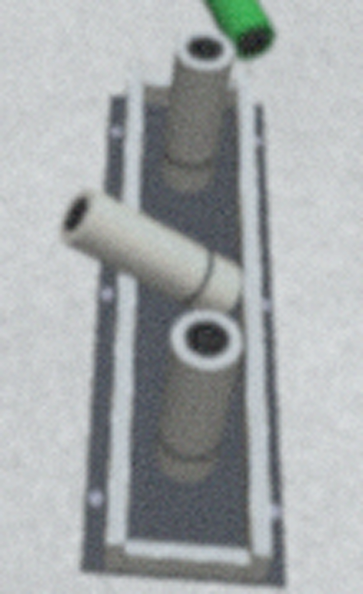

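```bash
python3 - <<'E'
from h import *
import pickle
np.set_printoptions(precision=1,suppress=True)
D=pickle.load(open("D0.pkl","rb"));t=D["top"];s=D["side"]
T=lambda x,y:((x+.5)/4.6+205-.5,(y+.5)/4.6+205-.5)
S=lambda x,y:((x+.5)/3.3+275-.5,(y+.5)/3.3+140-.5)
c=[onz(t,*T(*p),6) for p in [(38,210),(690,42),(738,232),(82,402)]]
for p in c: print(p)
C=np.mean(c,0);print("ctr",C,"len",np.linalg.norm(c[0]-c[1]),np.linalg.norm(c[3]-c[2]),np.linalg.norm(c[0]-c[3]))
cs=[onz(s,*S(*p),6) for p in [(112,97),(262,104),(285,585),(82,570)]]
print("side ctr",np.mean(cs,0)); 
yd=(c[0]-c[1])+(c[3]-c[2]);yd/=np.linalg.norm(yd);xd=np.cross(yd,[0,0,1]);print("lane y",yd,np.degrees(np.arctan2(-yd[0],yd[1])),"x",xd)
def L(p): return np.array([(p-C)@xd,(p-C)@yd,p[2]])
for a,b,n in [((178,266),(207,339),"n+y"),((606,154),(206,47),"n-y")]:
    p=onz(t,*T(*a),116);q=onz(s,*S(*b),116);print(n,p,q,L(p),L(q), tri(t,T(*a),s,S(*b)))
for a,b,n in [((353,78),(76,214),"bore"),((395,238),(206,280),"groove surf"),]:
    p,e=tri(t,T(*a),s,S(*b));print(n,p,e,L(p))
E
```

```text
[525.7  87.8   6. ]
[ 611.1 -260.     6. ]
[ 509.6 -282.4    6. ]
[425.   64.1   6. ]
ctr [517.9 -97.6   6. ] len 358.08461006943395 356.69713786981004 103.41012752761705
side ctr [518.4 -98.    6. ]
lane y [-0.2  1.   0. ] 13.754169593799528 x [ 1.   0.2 -0. ]
n+y [491.9   5.2 116. ] [492.4   4.3 116. ] [ -0.8 106.  116. ] [ -0.5 105.1 116. ] (array([492.1,   5.1, 117.1]), np.float64(0.46164455344278604))
n-y [ 543.6 -203.1  116. ] [ 543.9 -206.9  116. ] [  -0.1 -108.6  116. ] [  -0.7 -112.3  116. ] (array([ 543.3, -202.8,  119.6]), np.float64(0.001739136575462957))
bore [585.7 -80.2  84.1] 0.09284527542663369 [70.   0.8 84.1]
groove surf [ 508.2 -100.7   30.6] 1.1745738273500483 [-10.1  -0.7  30.6]
```

The lane centre is at (518,-98), and its y axis is yawed 13.75°. The sleeve sits at lane y≈0.5. Its bore is at lane (70, 84), which agrees with a 55° lean with the foot against the near rail.

The tool always points down, so clamping the sleeve would fix its angle. Instead I'll part the fingers about 24 mm along the lane as a fork. I'll come down beyond the sleeve's top, then push its rim up and back along the tipping arc. First I'll turn the tool square to the lane.

>>> {"fn": "step_arm", "kwargs": {
  "targets": "0 0 0 -0.11 -0.45; 0 0 0 -0.11 -0.45; 0 0 0 -0.11 -0.45; 0 0 0 -0.11 -0.45; 0 0 0 -0.11 -0.45",
  "force": 20
}}

```text
time_s: 0.62
tcp_pos: [198.2, 617.8, 229.2]
tool_rot: [[-0.259, -0.0, -0.966], [0.966, -0.004, -0.259], [-0.004, -1.0, 0.001]]
wrist_force: [-0.5, -0.3, 0.1]
opening: 25.8
```

```bash
cat > st.py <<'E'
from bench import bot
import numpy as np
np.set_printoptions(precision=1,suppress=True)
C=np.array([517.9,-97.6,6.]);a=np.radians(13.75);yd=np.array([-np.sin(a),np.cos(a),0]);xd=np.array([np.cos(a),np.sin(a),0])
s=bot.read_state();p=np.array(s["tcp_pos"]);R=np.array(s["tool_rot"])
def L(p): return np.array([(p-C)@xd,(p-C)@yd,p[2]])
def shift(l): # tool shift to reach lane coords l
    w=C*[1,1,0]+l[0]*xd+l[1]*yd+np.array([0,0,l[2]]);return R.T@(w-p)
if __name__=="__main__":
    import sys
    print("t",s["time_s"],"tcp",p,"lane",L(p),"open",s["opening"],"F",np.array(s["wrist_force"]),"yaw err deg",np.degrees(np.arctan2(R[:,0]@xd,R[:,0]@yd)))
    if len(sys.argv)>3: print("shift",shift([float(v) for v in sys.argv[1:4]]))
E
python3 st.py 100 0.5 200
```

```text
t 0.6167 tcp [198.2 617.8 229.2] lane [-140.5  770.8  229.2] open 25.81890941932814 F [-0.5 -0.3  0.1] yaw err deg -1.28695101015288
shift [-775.4   31.8 -223.2]
```

>>> {"fn": "step_arm", "kwargs": {
  "targets": "-30 0 -8 0.022 -0.45; -40 0 -11 0 -0.45; -40 0 -11 0 -0.45; -40 0 -11 0 -0.45; -40 0 -11 0 -0.45"
}}

```text
time_s: 1.03
tcp_pos: [289.7, 449.3, 226.4]
tool_rot: [[-0.26, -0.006, -0.966], [0.966, -0.001, -0.26], [0.001, -1.0, 0.006]]
wrist_force: [0.6, -0.1, -0.0]
opening: 23.7
```

>>> {"fn": "step_arm", "kwargs": {
  "targets": "-40 0 -11 0 -0.45; -40 0 -11 0 -0.45; -40 0 -11 0 -0.45; -40 0 -11 0 -0.45; -40 0 -11 0 -0.45"
}}

```text
time_s: 1.45
tcp_pos: [393.3, 268.3, 226.1]
tool_rot: [[-0.26, -0.006, -0.965], [0.965, -0.0, -0.26], [0.001, -1.0, 0.006]]
wrist_force: [0.8, 0.8, 0.4]
opening: 23.5
```

>>> {"fn": "step_arm", "kwargs": {
  "targets": "-40 0 -11 0 -0.45; -40 0 -11 0 -0.45; -40 0 -11 0 -0.45; -40 0 -11 0 -0.45; -40 0 -11 0 -0.45"
}}

```text
time_s: 1.87
tcp_pos: [496.9, 87.6, 226.6]
tool_rot: [[-0.261, -0.004, -0.965], [0.965, 0.001, -0.261], [0.002, -1.0, 0.003]]
wrist_force: [1.3, 0.3, 0.4]
opening: 23.4
```

```bash
python3 st.py 100 0.5 200
```

```text
t 1.8667 tcp [496.9  87.6 226.6] lane [ 23.6 184.9 226.6] open 23.36143241300645 F [1.3 0.3 0.4] yaw err deg -1.3792513214914788
shift [-186.2   25.9  -72. ]
```

>>> {"fn": "step_arm", "kwargs": {
  "targets": "-39 0 -15 0.03 -0.45; -39 0 -15 0 -0.45; -39 0 -15 0 -0.45; -39 0 -15 0 -0.45; -25 0 -9 0 -0.45"
}}

```text
time_s: 2.28
tcp_pos: [606.0, -77.0, 226.5]
tool_rot: [[-0.227, -0.002, -0.974], [0.974, 0.0, -0.227], [0.001, -1.0, 0.002]]
wrist_force: [0.8, 1.0, 1.0]
opening: 23.5
```

```bash
python3 st.py 100 0.5 130
```

```text
t 2.2833 tcp [606.  -77.  226.5] lane [ 90.5  -0.9 226.5] open 23.451627160798832 F [0.8 1.  1. ] yaw err deg 0.606864578059545
shift [ 1.4 96.5 -9.7]
```

>>> {"fn": "step_arm", "kwargs": {
  "targets": "1.5 20 -14 0 -0.45; 0 35 0 0 -0.45; 0 35 0 0 -0.45; 0 25 0 0 -0.45; 0 0 0 0 -0.45"
}}

```text
time_s: 2.7
tcp_pos: [625.3, -85.3, 109.2]
tool_rot: [[-0.213, 0.007, -0.977], [0.977, -0.006, -0.213], [-0.007, -1.0, -0.005]]
wrist_force: [-1.3, 0.5, -0.6]
opening: 23.7
```

```bash
python3 st.py 100 0.5 50; cat > look.py <<'E'
import sys
from bench import bot
from h import *
import pickle
n=sys.argv[1];D={}
for k,(x,y,w,h,s) in {"top":(205,195,170,105,4.6),"side":(265,130,130,185,3.2)}.items():
    d=bot.get_image(k);D[k]=d
    c=d["img"][y:y+h,x:x+w,::-1]
    c=cv2.resize(c,None,fx=s,fy=s,interpolation=cv2.INTER_CUBIC); c=cv2.convertScaleAbs(c,alpha=1.5)
    cv2.imwrite(f"pics/{k}_{n}.png",c)
pickle.dump(D,open(f"D{n}.pkl","wb"))
E
python3 look.py 1
```

```text
t 2.7 tcp [625.3 -85.3 109.2] lane [107.2 -13.5 109.2] open 23.718292659040447 F [-1.3  0.5 -0.6] yaw err deg 1.4524448925322389
shift [14.3 59.   7.9]
```

View pics/side_1.png

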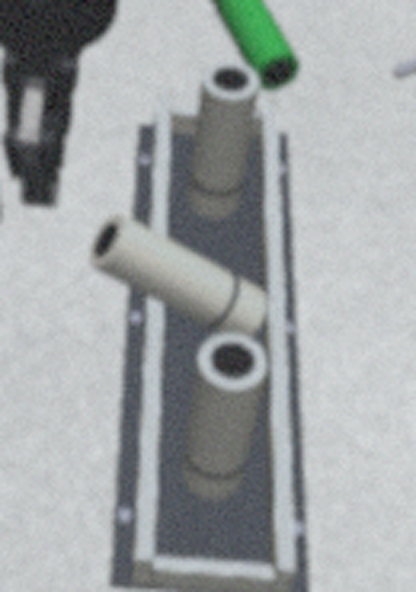

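View pics/top_1.png

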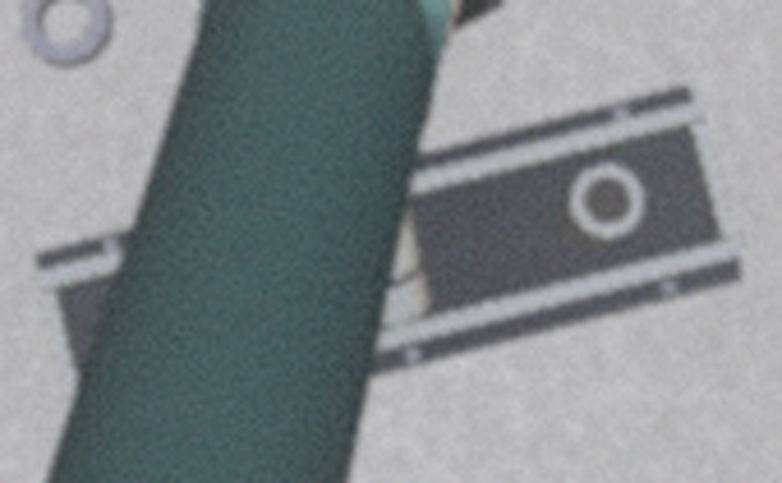

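The side view shows the closed fork at about (40,190) in the crop, beyond the sleeve's bore at (105,240), and everything else is unchanged. The arm hides most of the top view. The tool coasted 14 mm along -y, so I'll correct that before going lower.

>>> {"fn": "step_arm", "kwargs": {
  "targets": "13 0 0 -0.025 -0.45; 0 0 0 0 -0.45; 0 0 0 0 -0.45"
}}

```text
time_s: 3.05
tcp_pos: [628.1, -71.2, 119.2]
tool_rot: [[-0.241, 0.021, -0.97], [0.971, -0.006, -0.241], [-0.011, -1.0, -0.019]]
wrist_force: [0.9, 0.0, -0.0]
opening: 23.4
```

```bash
python3 st.py 102 0.5 50
```

```text
t 3.05 tcp [628.1 -71.2 119.2] lane [113.3  -0.6 119.2] open 23.433578715740914 F [ 0.9  0.  -0. ] yaw err deg -0.17230624885286686
shift [ 1.9 68.9 12.7]
```

>>> {"fn": "step_arm", "kwargs": {
  "targets": "1 20 3 0 -0.45; 0 20 3 0 -0.45; 0 15 3 0 -0.45; 0 8 2 0 -0.45; 0 0 0 0 -0.45"
}}

```text
time_s: 3.47
tcp_pos: [625.7, -70.2, 64.4]
tool_rot: [[-0.246, 0.04, -0.969], [0.969, -0.005, -0.246], [-0.015, -0.999, -0.038]]
wrist_force: [-0.1, -0.3, 0.2]
opening: 23.7
```

```bash
python3 st.py 100 0.5 50
```

```text
t 3.4667 tcp [625.7 -70.2  64.4] lane [111.2   1.   64.4] open 23.728307644115624 F [-0.1 -0.3  0.2] yaw err deg -0.46576559551016633
shift [-0.2 13.9 11.7]
```

>>> {"fn": "step_arm", "kwargs": {
  "targets": "-0.5 9 4 0 -0.45; 0 6 4 0 -0.45; 0 0 0 0 -0.45; 0 0 0 0 -0.45"
}}

```text
time_s: 3.8
tcp_pos: [620.5, -72.8, 51.3]
tool_rot: [[-0.246, 0.046, -0.968], [0.969, -0.005, -0.247], [-0.016, -0.999, -0.043]]
wrist_force: [0.2, -0.2, 0.6]
opening: 23.8
```

```bash
python3 st.py 92 0.5 50; python3 look.py 2
```

```text
t 3.8 tcp [620.5 -72.8  51.3] lane [105.5  -0.3  51.3] open 23.835743199019088 F [ 0.2 -0.2  0.6] yaw err deg -0.4945888038608472
shift [ 0.9  0.7 13.5]
```

View pics/side_2.png

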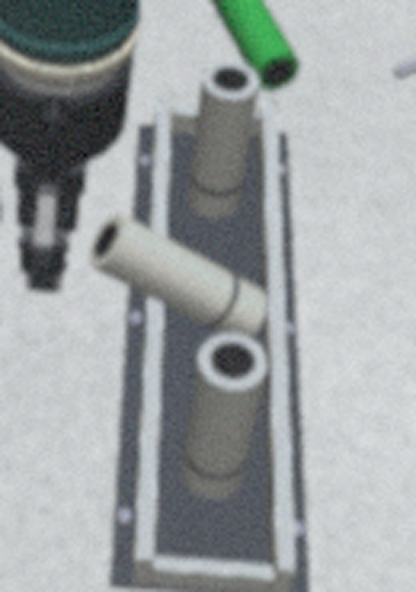

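```bash
python3 - <<'E'
from h import *; from st import *; import pickle
D=pickle.load(open("D2.pkl","rb"));d=D["side"]
W=lambda l:C*[1,1,0]+l[0]*xd+l[1]*yd+np.array([0,0,l[2]])
f=lambda P:(proj(d,P)-[265,130])*3.2
print("tcp",f(p),"R",f(W([78.7,.5,69])),"bore",f(W([68.4,.5,83.8])),"front tips",[f(W([94,y,51])) for y in(-19,19)])
E
```

```text
tcp [ 44.4 268.4] R [ 89.2 253.7] bore [107.3 238.6] front tips [array([ 65.9, 247. ]), array([ 60.7, 295. ])]
```

The side view shows the fork beyond the sleeve's end: near finger tip at (42,290) in the crop, lower bore rim at about (90,254). That matches the projected TCP. I'll ease in until it touches.

>>> {"fn": "step_arm", "kwargs": {
  "targets": "0.8 0.5 5 0 -0.45; 0 0 4 0 -0.45; 0 0 2 0 -0.45; 0 0 0 0 -0.45"
}}

```text
time_s: 4.23
tcp_pos: [609.5, -75.0, 51.4]
tool_rot: [[-0.246, 0.048, -0.968], [0.969, -0.005, -0.247], [-0.017, -0.999, -0.045]]
wrist_force: [-0.6, -0.4, -0.1]
opening: 23.6
```

```bash
python3 st.py 90 0.5 50
```

```text
t 4.2333 tcp [609.5 -75.   51.4] lane [94.4  0.2 51.4] open 23.55399585665253 F [-0.6 -0.4 -0.1] yaw err deg -0.496308901469875
shift [0.4 1.2 4.4]
```

>>> {"fn": "step_arm", "kwargs": {
  "targets": "0 0 2 0 -0.45; 0 0 1.5 0 -0.45; 0 0 0 0 -0.45"
}}

```text
time_s: 4.48
tcp_pos: [605.8, -76.1, 51.6]
tool_rot: [[-0.246, 0.049, -0.968], [0.969, -0.005, -0.246], [-0.017, -0.999, -0.046]]
wrist_force: [0.6, -0.7, 0.5]
opening: 23.2
```

```bash
python3 st.py 90 0.5 50; python3 look.py 3
```

```text
t 4.4833 tcp [605.8 -76.1  51.6] lane [90.5  0.  51.6] open 23.160582014554464 F [ 0.6 -0.7  0.5] yaw err deg -0.4867942934378134
shift [0.5 1.6 0.6]
```

View pics/side_3.png

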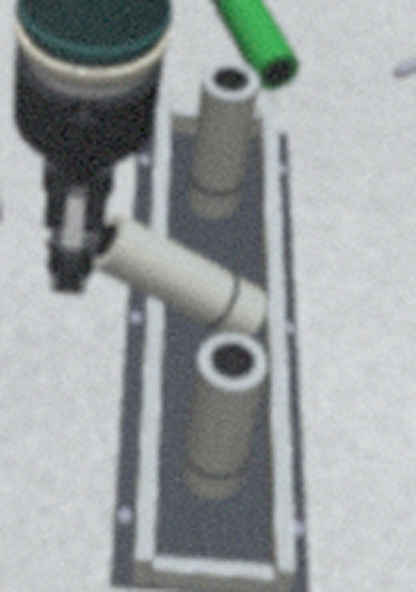

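The fork now sits at the bore rim (crop (85,245)) with nothing felt yet. I'll start up the arc, rising a little faster than the rim.

>>> {"fn": "step_arm", "kwargs": {
  "targets": "0 -1 2 0 -0.45; 0 -2 2 0 -0.45; 0 -4 2.5 0 -0.45; 0 -4 2.5 0 -0.45"
}}

```text
time_s: 4.92
tcp_pos: [597.2, -77.7, 62.4]
tool_rot: [[-0.247, 0.05, -0.968], [0.969, -0.005, -0.247], [-0.017, -0.999, -0.047]]
wrist_force: [1.3, 1.0, 0.4]
opening: 23.5
```

```bash
python3 st.py 82 0.5 62; python3 look.py 4
```

```text
t 4.9167 tcp [597.2 -77.7  62.4] lane [81.8  0.5 62.4] open 23.452221402290153 F [1.3 1.  0.4] yaw err deg -0.5427737342528373
shift [ 0.   0.4 -0.2]
```

View pics/side_4.png

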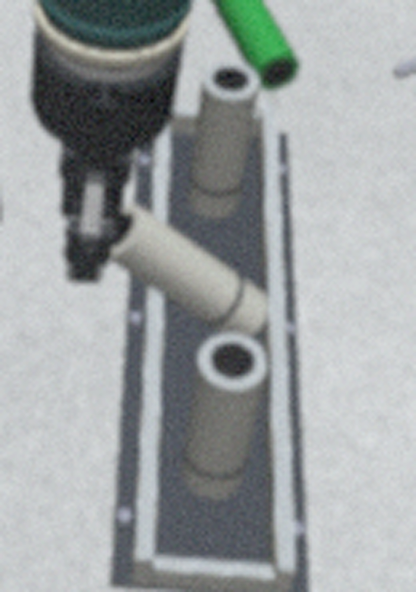

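It works: the sleeve's top has come up from (105,240) to about (130,225) in the crop, with the foot still in the lane and almost no force. I'll continue along the arc.

>>> {"fn": "step_arm", "kwargs": {
  "targets": "0 -4 2 0 -0.45; 0 -4 2.5 0 -0.45; 0 -4 2.5 0 -0.45; 0 -4 3 0 -0.45; 0 -4 3 0 -0.45"
}}

```text
time_s: 5.43
tcp_pos: [582.0, -81.1, 83.6]
tool_rot: [[-0.247, 0.049, -0.968], [0.969, -0.005, -0.247], [-0.017, -0.999, -0.046]]
wrist_force: [0.2, 0.0, -0.2]
opening: 23.7
```

```bash
python3 st.py 70 0.5 80; python3 look.py 5
```

```text
t 5.4333 tcp [582.  -81.1  83.6] lane [66.2  0.8 83.6] open 23.66828701255853 F [ 0.2  0.  -0.2] yaw err deg -0.5407729117676273
shift [-0.3  3.8 -3.6]
```

View pics/side_5.png

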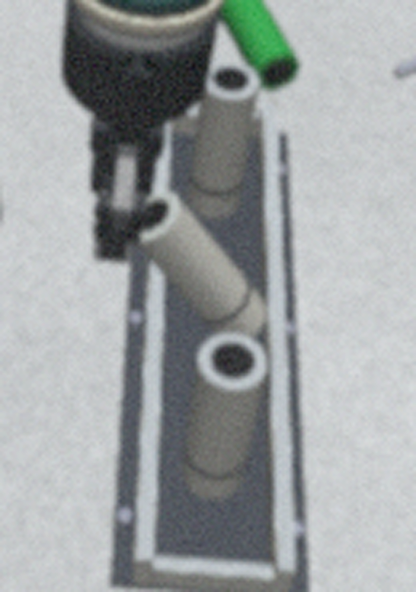

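The sleeve is now at about 33°, with its bore at (155,210) in the crop and the foot in place. I'll go on more slowly and with more inward travel.

>>> {"fn": "step_arm", "kwargs": {
  "targets": "-0.3 -2.5 3 0 -0.45; 0 -2.5 3 0 -0.45; 0 -2 3 0 -0.45; 0 -2 3 0 -0.45; 0 -1 1 0 -0.45"
}}

```text
time_s: 5.95
tcp_pos: [567.6, -85.1, 94.0]
tool_rot: [[-0.246, 0.049, -0.968], [0.969, -0.005, -0.247], [-0.017, -0.999, -0.047]]
wrist_force: [-0.8, 0.3, -0.3]
opening: 23.1
```

```bash
python3 st.py 50 0.5 93; python3 look.py 6
```

```text
t 5.95 tcp [567.6 -85.1  94. ] lane [51.3  0.3 94. ] open 23.13429515635592 F [-0.8  0.3 -0.3] yaw err deg -0.5130873829809978
shift [0.2 0.9 1.3]
```

View pics/side_6.png

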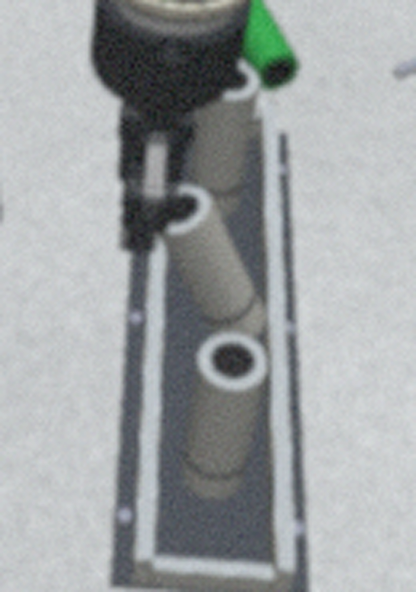

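The lean is down to about 23°, with the bore at (185,205) in the crop. I'll take very small steps through the balance point near 18°.

>>> {"fn": "step_arm", "kwargs": {
  "targets": "0 -0.5 1.2 0 -0.45; 0 -0.5 1.2 0 -0.45; 0 -0.5 1.2 0 -0.45; 0 -0.5 1.2 0 -0.45; 0 -0.5 1.2 0 -0.45"
}}

```text
time_s: 6.47
tcp_pos: [562.2, -86.3, 96.2]
tool_rot: [[-0.247, 0.05, -0.968], [0.969, -0.005, -0.248], [-0.017, -0.999, -0.047]]
wrist_force: [0.9, 0.8, 0.1]
opening: 23.3
```

```bash
python3 st.py 50 0.5 93; python3 look.py 7
```

```text
t 6.4667 tcp [562.2 -86.3  96.2] lane [45.7  0.4 96.2] open 23.323048757139983 F [0.9 0.8 0.1] yaw err deg -0.5510898518171053
shift [ 0.1  3.4 -4.1]
```

View pics/side_7.png

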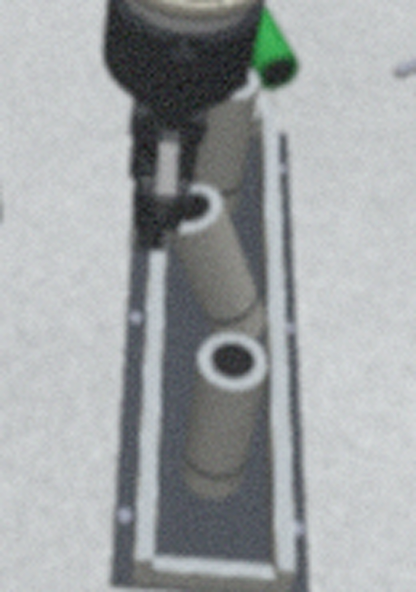

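>>> {"fn": "step_arm", "kwargs": {
  "targets": "0 -0.4 1.2 0 -0.45; 0 -0.4 1.2 0 -0.45; 0 -0.3 1.2 0 -0.45; 0 -0.3 1 0 -0.45; 0 0 0 0 -0.45"
}}

```text
time_s: 6.98
tcp_pos: [557.4, -87.6, 97.7]
tool_rot: [[-0.247, 0.051, -0.968], [0.969, -0.005, -0.247], [-0.017, -0.999, -0.048]]
wrist_force: [0.2, 0.3, 0.3]
opening: 23.4
```

```bash
python3 st.py 50 0.5 93; python3 look.py 8
```

```text
t 6.9833 tcp [557.4 -87.6  97.7] lane [40.7  0.3 97.7] open 23.39335032635665 F [0.2 0.3 0.3] yaw err deg -0.5450414060415786
shift [ 0.2  5.2 -9.1]
```

View pics/side_8.png

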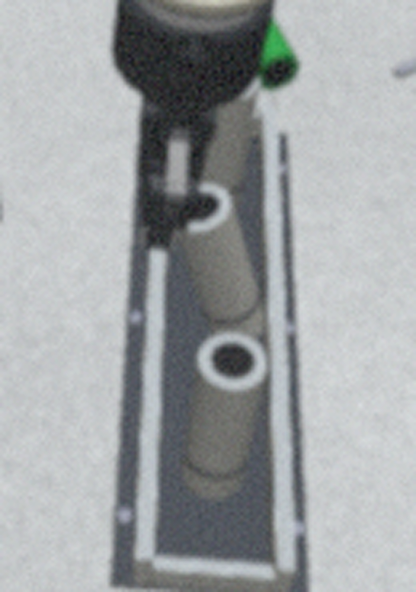

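>>> {"fn": "step_arm", "kwargs": {
  "targets": "0 -0.3 1.2 0 -0.45; 0 -0.3 1.2 0 -0.45; 0 -0.3 1.2 0 -0.45; 0 -0.3 1 0 -0.45; 0 0 0 0 -0.45"
}}

```text
time_s: 7.5
tcp_pos: [552.7, -88.7, 98.8]
tool_rot: [[-0.247, 0.051, -0.968], [0.969, -0.005, -0.248], [-0.017, -0.999, -0.048]]
wrist_force: [0.1, -0.0, 0.4]
opening: 23.5
```

```bash
python3 st.py 50 0.5 93; python3 look.py 9
```

```text
t 7.5 tcp [552.7 -88.7  98.8] lane [35.9  0.3 98.8] open 23.515991328709486 F [ 0.1 -0.   0.4] yaw err deg -0.5533380503944199
shift [  0.1   6.4 -13.8]
```

View pics/side_9.png

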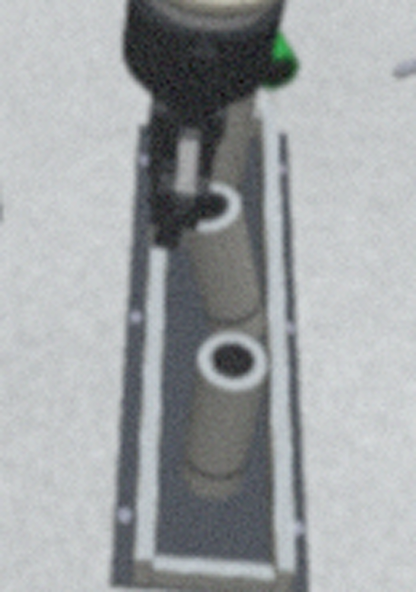

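>>> {"fn": "step_arm", "kwargs": {
  "targets": "0 -0.3 1.2 0 -0.45; 0 -0.3 1.2 0 -0.45; 0 -0.3 1.2 0 -0.45; 0 -0.3 1.2 0 -0.45; 0 0 1 0 -0.45"
}}

```text
time_s: 8.02
tcp_pos: [546.8, -90.1, 99.7]
tool_rot: [[-0.247, 0.051, -0.968], [0.969, -0.005, -0.248], [-0.017, -0.999, -0.048]]
wrist_force: [0.7, -0.5, 0.7]
opening: 23.4
```

```bash
python3 st.py 50 0.5 93; python3 look.py 10
```

```text
t 8.0167 tcp [546.8 -90.1  99.7] lane [29.8  0.4 99.7] open 23.442783710358505 F [ 0.7 -0.5  0.7] yaw err deg -0.5767697743871498
shift [  0.    7.7 -19.8]
```

View pics/side_10.png

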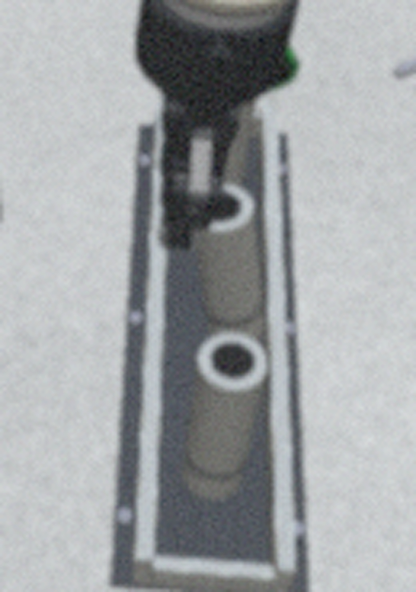

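```bash
python3 - <<'E'
from h import *; from st import *; import pickle
D=pickle.load(open("D10.pkl","rb"));d=D["side"]
W=lambda l:C*[1,1,0]+l[0]*xd+l[1]*yd+np.array([0,0,l[2]])
f=lambda P:(proj(d,P)-[265,130])*3.2
for x in (-14,0):print(x,"top",f(W([x,.5,116])),"groove",f(W([x,.5,31])),"foot",f(W([x,.5,6])))
for th in (5,8,12):
  t=np.radians(th);fc=np.array([-32+18*np.cos(t),6+18*np.sin(t)]);b=fc+110*np.array([np.sin(t),np.cos(t)]);print(th,f(W([b[0],.5,b[1]])))
E
```

```text
-14 top [254.7 211.1] groove [237.9 304.2] foot [233.5 328.7]
0 top [229.9 209.4] groove [215.2 302.6] foot [211.3 327.1]
5 [238.1 208.6]
8 [228.2 207.6]
12 [215.2 206.8]
```

The bore is at (227,207) in the crop and the foot at (234,320), which fits a sleeve still leaning 8° and wedged by friction against the near rail. I'll keep pushing gently to vertical.

>>> {"fn": "step_arm", "kwargs": {
  "targets": "0 -0.2 1.2 0 -0.45; 0 -0.2 1.2 0 -0.45; 0 -0.2 1.2 0 -0.45; 0 0 1.2 0 -0.45; 0 0 1 0 -0.45"
}}

```text
time_s: 8.53
tcp_pos: [540.3, -91.7, 99.8]
tool_rot: [[-0.247, 0.05, -0.968], [0.969, -0.005, -0.248], [-0.017, -0.999, -0.047]]
wrist_force: [-0.1, -0.3, 0.8]
opening: 23.2
```

```bash
python3 st.py 15 0.5 93; python3 look.py 11
```

```text
t 8.5333 tcp [540.3 -91.7  99.8] lane [23.2  0.4 99.8] open 23.183857790756246 F [-0.1 -0.3  0.8] yaw err deg -0.5750839009427681
shift [0.3 6.4 8.5]
```

View pics/side_11.png

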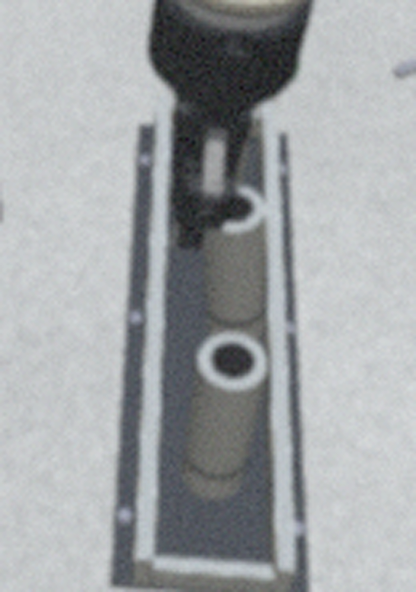

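>>> {"fn": "step_arm", "kwargs": {
  "targets": "0 0 1.2 0 -0.45; 0 0 1.2 0 -0.45; 0 0 1.2 0 -0.45; 0 0 0.8 0 -0.45; 0 0 0 0 -0.45"
}}

```text
time_s: 9.05
tcp_pos: [535.4, -92.9, 99.4]
tool_rot: [[-0.247, 0.05, -0.968], [0.969, -0.005, -0.248], [-0.017, -0.999, -0.047]]
wrist_force: [0.9, 0.9, -0.4]
opening: 23.5
```

```bash
python3 st.py 15 0.5 93; python3 look.py 12
```

```text
t 9.05 tcp [535.4 -92.9  99.4] lane [18.1  0.4 99.4] open 23.505087632631483 F [ 0.9  0.9 -0.4] yaw err deg -0.5674764307925824
shift [0.3 6.3 3.4]
```

View pics/side_12.png

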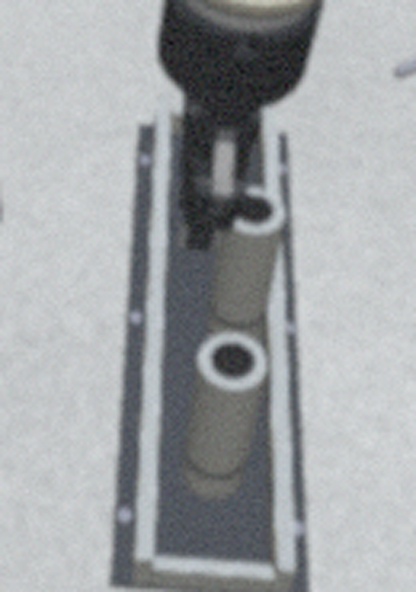

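The bore is now at (255,210) in the crop, and the sleeve stands parallel to its neighbours with its foot against the near rail (lane x≈-14). I'll back the fork off along +x, then rise.

>>> {"fn": "step_arm", "kwargs": {
  "targets": "0 0 -6 0 -0.45; 0 0 -15 0 -0.45; 0 -5 -20 0 -0.45; 0 -25 -10 0 -0.45; 0 -35 0 0 -0.45"
}}

```text
time_s: 9.57
tcp_pos: [580.1, -78.6, 161.6]
tool_rot: [[-0.247, 0.035, -0.968], [0.969, -0.004, -0.247], [-0.013, -0.999, -0.033]]
wrist_force: [-0.1, 0.7, -0.2]
opening: 23.3
```

>>> {"fn": "step_arm", "kwargs": {
  "targets": "0 -35 0 0 0; 0 -30 0 0 1; 0 0 0 0 1; 0 0 0 0 1"
}}

```text
time_s: 9.9
tcp_pos: [583.4, -77.2, 236.2]
tool_rot: [[-0.249, 0.047, -0.967], [0.968, -0.005, -0.249], [-0.016, -0.999, -0.044]]
wrist_force: [-0.7, 1.4, -0.2]
opening: 70.7
```

```bash
python3 st.py -14 0.5 190; python3 look.py 13
```

```text
t 9.9 tcp [583.4 -77.2 236.2] lane [ 68.4   4.3 236.2] open 70.69122533980133 F [-0.7  1.4 -0.2] yaw err deg -0.6437333314632061
shift [-2.1 42.6 84.4]
```

View pics/side_13.png

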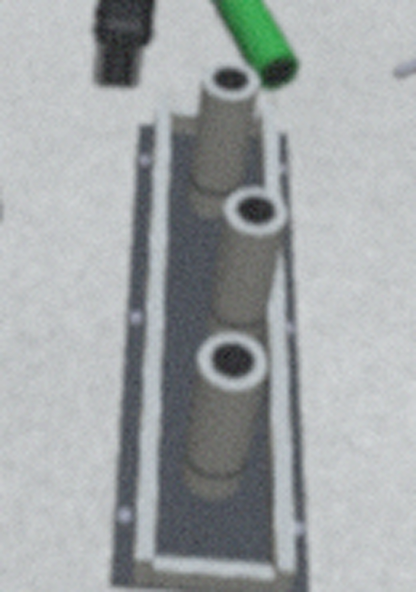

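View pics/top_13.png

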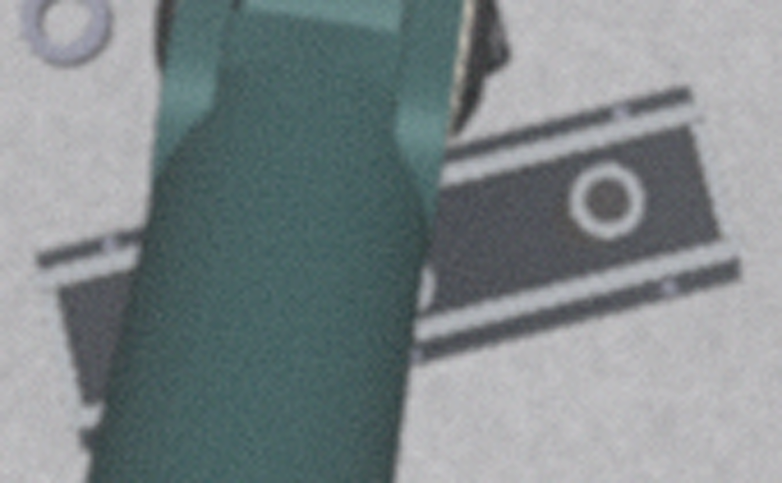

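The sleeve stands by itself, with its bore at (256,209) in the crop, touching the near rail. The other two sleeves are untouched. The row lies on the middle line, so I'll centre it with a light low grip along the lane. First I need its exact position.

```bash
python3 - <<'E'
from h import *; from st import *; import pickle
d=pickle.load(open("D13.pkl","rb"))["side"]
for q in [(256,209),(233,359),(232,78)]:
    P=onz(d,(q[0]+.5)/3.2+265-.5,(q[1]+.5)/3.2+130-.5,116);print(P,L(P))
E
python3 st.py -14 1 190
```

```text
[ 504.6 -102.9  116. ] [-14.1  -2.  116. ]
[492.5   3.2 116. ] [ -0.7 103.9 116. ]
[ 543.6 -206.5  116. ] [  -0.9 -111.9  116. ]
t 10.0 tcp [583.1 -77.4 235.3] lane [ 68.1   4.1 235.3] open 84.24523867172448 F [-0.8 -0.2  0.4] yaw err deg -0.6316775189124058
shift [-1.5 41.7 84. ]
```

>>> {"fn": "step_arm", "kwargs": {
  "targets": "-2 8 30 0.01 1; -1 8 30 0 1; 0 5 20 0 1; 0 0 3 0 1; 0 0 0 0 1"
}}

```text
time_s: 10.42
tcp_pos: [499.2, -99.9, 203.2]
tool_rot: [[-0.24, 0.035, -0.97], [0.971, -0.005, -0.24], [-0.013, -0.999, -0.033]]
wrist_force: [0.7, 1.3, 0.1]
opening: 85.7
```

```bash
python3 st.py -14 1 150
```

```text
t 10.4167 tcp [499.2 -99.9 203.2] lane [-18.8   2.2 203.2] open 85.67382985833517 F [0.7 1.3 0.1] yaw err deg -0.1313385085821018
shift [-0.5 53.4 -3. ]
```

>>> {"fn": "step_arm", "kwargs": {
  "targets": "-2.5 25 -4 0 1; 0 25 0 0 1; 0 20 0 0 1; 0 10 0 0 1; 0 0 0 0 1"
}}

```text
time_s: 10.83
tcp_pos: [512.4, -100.5, 120.1]
tool_rot: [[-0.242, 0.04, -0.97], [0.97, -0.004, -0.242], [-0.014, -0.999, -0.037]]
wrist_force: [0.6, 1.0, -0.1]
opening: 85.0
```

```bash
python3 st.py -14 -0.5 58; python3 look.py 14
```

```text
t 10.8333 tcp [ 512.4 -100.5  120.1] lane [ -6.   -1.5 120.1] open 85.02930490239619 F [ 0.6  1.  -0.1] yaw err deg -0.24285396985780297
shift [ 1.9 61.8 10.3]
```

View pics/side_14.png

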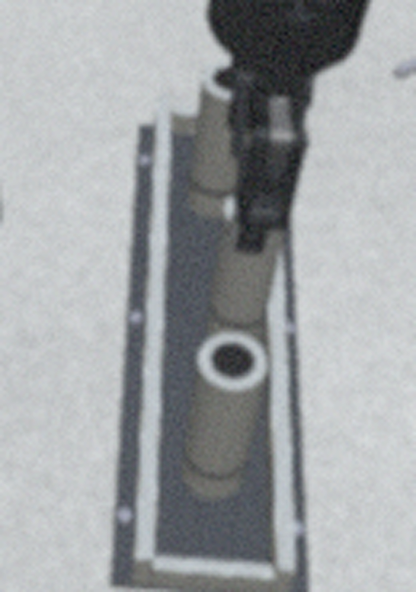

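>>> {"fn": "step_arm", "kwargs": {
  "targets": "1 18 4 0 1; 0 18 2 0 1; 0 14 2 0 1; 0 5 0 0 1; 0 0 0 0 1"
}}

```text
time_s: 11.35
tcp_pos: [515.2, -102.2, 71.8]
tool_rot: [[-0.243, 0.057, -0.968], [0.97, -0.006, -0.243], [-0.019, -0.998, -0.054]]
wrist_force: [-0.1, -0.3, 0.5]
opening: 85.3
```

```bash
python3 st.py -14 -0.5 58
```

```text
t 11.35 tcp [ 515.2 -102.2   71.8] lane [-3.7 -3.8 71.8] open 85.33427048260239 F [-0.1 -0.3  0.5] yaw err deg -0.2938075397405846
shift [ 3.6 13.1 11. ]
```

>>> {"fn": "step_arm", "kwargs": {
  "targets": "3 5 5 0 1; 0 4 4 0 1; 0 2 0 0 1; 0 0 0 0 1"
}}

```text
time_s: 11.68
tcp_pos: [508.4, -101.5, 62.9]
tool_rot: [[-0.243, 0.063, -0.968], [0.97, -0.006, -0.244], [-0.021, -0.998, -0.06]]
wrist_force: [0.2, -0.1, 0.7]
opening: 85.5
```

```bash
python3 st.py -13.5 -0.5 60
```

```text
t 11.6833 tcp [ 508.4 -101.5   62.9] lane [-10.1  -1.5  62.9] open 85.51025206183911 F [ 0.2 -0.1  0.7] yaw err deg -0.30505537364656593
shift [1.1 2.7 3.5]
```

>>> {"fn": "step_arm", "kwargs": {
  "targets": "0.8 1 2 0 0.4; 0 0 0 0 0.2; 0 0 0 0 0.05; 0 0 0 0 0; 0 0 0 0 -0.05",
  "force": 20
}}

```text
time_s: 12.1
tcp_pos: [507.1, -101.3, 63.0]
tool_rot: [[-0.243, 0.065, -0.968], [0.97, -0.006, -0.244], [-0.022, -0.998, -0.062]]
wrist_force: [-0.6, -0.6, 0.0]
opening: 40.5
```

```bash
python3 st.py -13.5 -0.5 60; python3 look.py 15
```

```text
t 12.1 tcp [ 507.1 -101.3   63. ] lane [-11.4  -1.1  63. ] open 40.54966124074552 F [-0.6 -0.6  0. ] yaw err deg -0.2941471831238084
shift [0.6 2.8 2.3]
```

View pics/side_15.png

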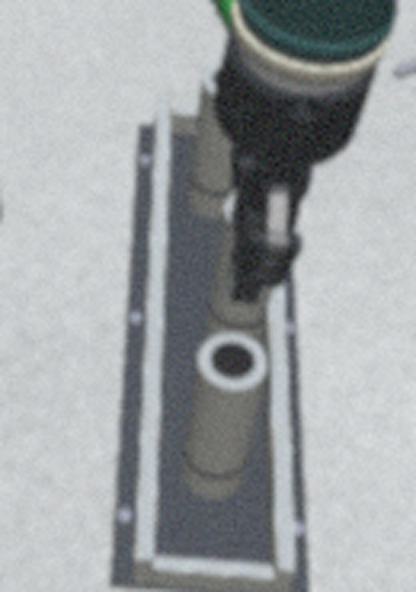

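Sleeve is between the pads (opening 40.5 mm) and still upright. I'll close lightly, then slide it across to the middle.

>>> {"fn": "step_arm", "kwargs": {
  "targets": "0 0 0 0 -0.1; 0 0 0 0 -0.15; 0 0 0 0 -0.2; 0 0 0 0 -0.2",
  "force": 20
}}

```text
time_s: 12.53
tcp_pos: [507.1, -101.0, 63.0]
tool_rot: [[-0.243, 0.065, -0.968], [0.97, -0.005, -0.244], [-0.021, -0.998, -0.062]]
wrist_force: [0.3, -0.5, 1.3]
opening: 34.5
```

```bash
python3 st.py 2 -0.5 60
```

```text
t 12.5333 tcp [ 507.1 -101.    63. ] lane [-11.3  -0.7  63. ] open 34.454240124133634 F [ 0.3 -0.5  1.3] yaw err deg -0.3126403705975168
shift [  0.2   3.9 -13.1]
```

>>> {"fn": "step_arm", "kwargs": {
  "targets": "0 0 0 0 -0.35; 0 0 0 0 -0.35; 0 0 0 0 -0.35",
  "force": 20
}}

```text
time_s: 12.78
tcp_pos: [507.1, -101.0, 63.0]
tool_rot: [[-0.243, 0.065, -0.968], [0.97, -0.005, -0.244], [-0.021, -0.998, -0.062]]
wrist_force: [-0.8, 0.1, 0.3]
opening: 34.3
```

```bash
python3 st.py 2 -0.5 60;python3 look.py 16
```

```text
t 12.7833 tcp [ 507.1 -101.    63. ] lane [-11.3  -0.7  63. ] open 34.32991752113873 F [-0.8  0.1  0.3] yaw err deg -0.3125969592119073
shift [  0.2   3.8 -13.1]
```

View pics/side_16.png

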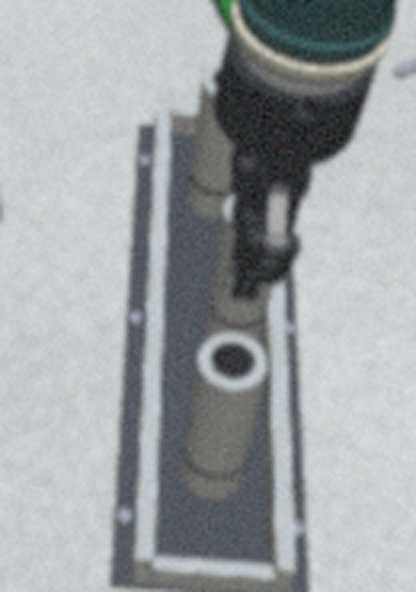

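The fingers stopped at 34.3 mm, so the sleeve is held. I'll slide it 14 mm toward +x.

>>> {"fn": "step_arm", "kwargs": {
  "targets": "0 0 -3 0 -0.35; 0 0 -3 0 -0.35; 0 0 -3 0 -0.35; 0 0 -3 0 -0.35; 0 0 0 0 -0.35"
}}

```text
time_s: 13.3
tcp_pos: [519.5, -97.9, 63.3]
tool_rot: [[-0.243, 0.064, -0.968], [0.97, -0.006, -0.244], [-0.021, -0.998, -0.061]]
wrist_force: [0.6, -0.3, -1.0]
opening: 34.4
```

```bash
python3 st.py 2 -0.5 63;python3 look.py 17
```

```text
t 13.3 tcp [519.5 -97.9  63.3] lane [ 1.5 -0.7 63.3] open 34.4046689516952 F [ 0.6 -0.3 -1. ] yaw err deg -0.3070014800857675
shift [ 0.2  0.3 -0.5]
```

View pics/side_17.png

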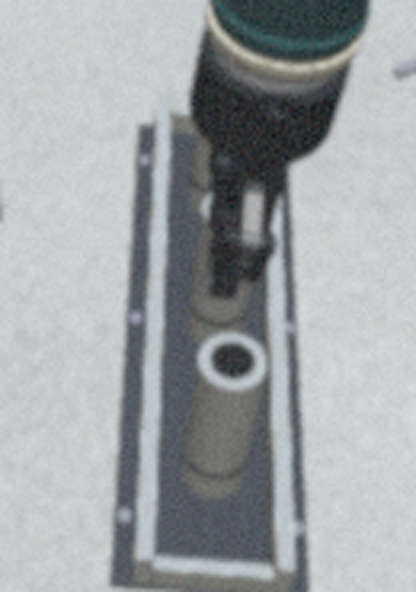

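The sleeve moved with the gripper to about lane x -1; its groove end is now at (220,310) in the crop. I'll open slowly and straight, then rise.

>>> {"fn": "step_arm", "kwargs": {
  "targets": "0 0 0 0 -0.1; 0 0 0 0 0; 0 0 0 0 0.3; 0 0 0 0 0.7; 0 0 0 0 1"
}}

```text
time_s: 13.82
tcp_pos: [518.8, -98.3, 63.5]
tool_rot: [[-0.242, 0.064, -0.968], [0.97, -0.006, -0.243], [-0.021, -0.998, -0.061]]
wrist_force: [-0.7, 0.0, 0.7]
opening: 76.9
```

>>> {"fn": "step_arm", "kwargs": {
  "targets": "0 0 0 0 1; 0 0 0 0 1"
}}

```text
time_s: 13.98
tcp_pos: [518.9, -98.4, 63.6]
tool_rot: [[-0.242, 0.064, -0.968], [0.97, -0.006, -0.243], [-0.021, -0.998, -0.061]]
wrist_force: [0.4, 0.6, 0.1]
opening: 85.3
```

```bash
python3 st.py 1 -0.5 63;python3 look.py 18
```

```text
t 13.9833 tcp [518.9 -98.4  63.6] lane [ 0.8 -1.  63.6] open 85.27051366854629 F [0.4 0.6 0.1] yaw err deg -0.2667124117211222
shift [ 0.5  0.6 -0.2]
```

View pics/side_18.png

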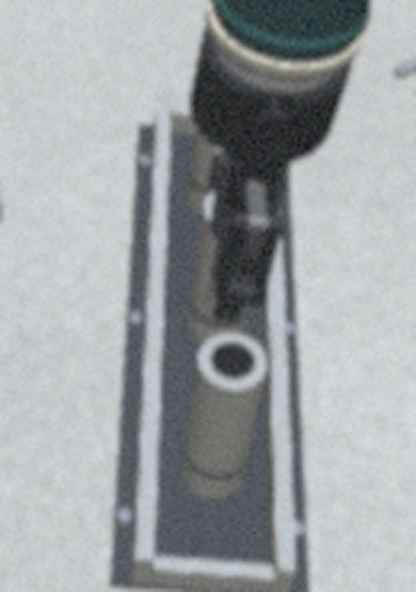

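>>> {"fn": "step_arm", "kwargs": {
  "targets": "0 -8 0 0 1; 0 -15 0 0 1; 0 -20 0 0 1; 0 -25 0 0 1; 0 -30 0 0 1"
}}

```text
time_s: 14.5
tcp_pos: [507.8, -97.4, 160.3]
tool_rot: [[-0.242, 0.05, -0.969], [0.97, -0.005, -0.243], [-0.017, -0.999, -0.047]]
wrist_force: [0.9, 0.2, -0.7]
opening: 85.5
```

>>> {"fn": "step_arm", "kwargs": {
  "targets": "0 -30 0 0 1; 20 -20 0 0 1; 38 0 10 0 1; 40 0 10 0 1; 40 0 10 0 1"
}}

```text
time_s: 14.92
tcp_pos: [449.0, 24.1, 219.2]
tool_rot: [[-0.223, 0.072, -0.972], [0.974, -0.009, -0.225], [-0.025, -0.997, -0.068]]
wrist_force: [0.6, 1.8, 0.2]
opening: 85.6
```

>>> {"fn": "step_arm", "kwargs": {
  "targets": "40 0 10 0 1; 40 0 10 0 1; 40 0 0 0 1; 40 0 0 0 1; 0 0 0 0 1"
}}

```text
time_s: 15.33
tcp_pos: [387.0, 186.1, 218.5]
tool_rot: [[-0.229, 0.079, -0.97], [0.973, -0.004, -0.23], [-0.022, -0.997, -0.076]]
wrist_force: [-0.3, -0.1, 0.1]
opening: 85.1
```

```bash
python3 st.py;python3 look.py 19
```

```text
t 15.3333 tcp [387.  186.1 218.5] lane [-59.7 306.7 218.5] open 85.1242116218132 F [-0.3 -0.1  0.1] yaw err deg 0.48608407923485186
```

View pics/side_19.png

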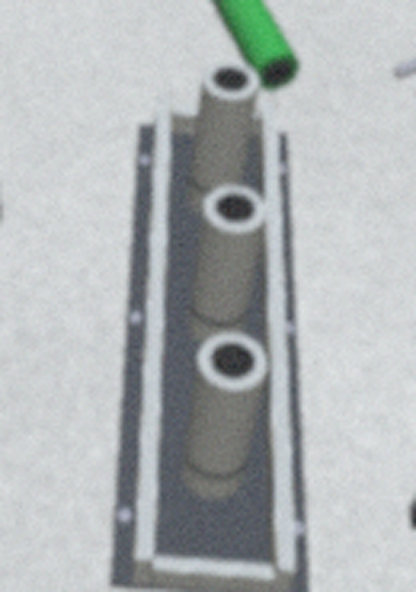

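View pics/top_19.png

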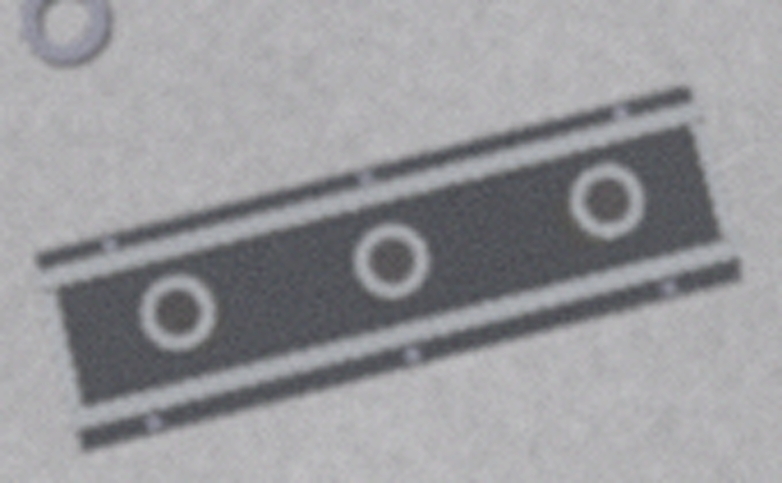

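The top view shows three upright rings in a row at (178,312), (391,261) and (606,200) in the crop. The neighbours are where they started once the 46 px crop shift is allowed for, and the arm is clear. Handing in.

```bash
python3 - <<'E'
from bench import bot
from h import *; from st import *; import pickle
d=pickle.load(open("D19.pkl","rb"))["top"]
for q in [(391,261),(178,312),(606,200)]:
    P=onz(d,(q[0]+.5)/4.6+205-.5,(q[1]+.5)/4.6+195-.5,116);print(P,L(P))
print(bot.finish_job())
E
```

```text
[515.2 -98.1 116. ] [ -2.7   0.1 116. ]
[491.9   5.2 116. ] [ -0.9 106.  116. ]
[ 543.6 -203.1  116. ] [  -0.2 -108.6  116. ]
the job is handed in; nothing more can be done
None
```

The toppled sleeve is upright on its foot again, at its place in the row, and released. I handed the job in about 15.4 s after the start.

**What I did:** I used the part-closed fingers as a fork under the sleeve's top rim and pushed it up and back along its tipping arc until it stood. It came up touching the near rail, so I gripped it lightly (20 N), slid it about 13 mm towards the middle line, let go and moved the arm clear.

**Last checks:**
- **Position:** the top view puts the sleeve 2.7 mm to the robot's side of the middle line and 0.1 mm along the lane from its centre. In the side view it stands parallel to its neighbours.
- **Neighbours:** both measure the same as at the start, to within about 0.1 mm.
- **Forces:** wrist readings after each move stayed under 2 N.

**What did not agree:**
- **Side view:** it placed the far neighbour about 3–4 mm off from the top view along the lane, so I relied on the top view for the final position.
- **Tool tilt:** the tool drifted 3–4° from vertical during the moves, which had no visible effect on the result.
- **Grip width:** the grip stopped at 34.3 mm on the 36 mm sleeve, but the sleeve was held and moved with the gripper.

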